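Set microscope objectives on the storage rail in order of height

TASK

Put the four microscope objectives away on the storage rail, one standing upright in the middle of each black pad, in order of height: the shortest on the pad next to the yellow end block, the tallest at the far end of the row. Do not tip any of them over, and leave the black eyepiece where it stands.

Things in the scene. Friction and masses are not known exactly. Their poses are not given: they have to be found in the camera images.
- red_objective: loose microscope objective, the shortest: an upright steel cylinder 34 mm in diameter and 36 mm tall overall with a dark collar at its foot, straight-sided up to 24 mm, then a cone (the shoulder) coloured red, seen as a ring of that colour from above, narrowing to a black nose 18 mm in diameter; 0.07 to 0.24 kg. Origin: centre of its underside; z points up along it
- orange_objective: loose microscope objective, the second shortest: an upright steel cylinder 34 mm in diameter and 46 mm tall overall with a dark collar at its foot, straight-sided up to 34 mm, then a cone (the shoulder) coloured orange, seen as a ring of that colour from above, narrowing to a black nose 18 mm in diameter; 0.07 to 0.24 kg. Origin: centre of its underside; z points up along it
- green_objective: loose microscope objective, the second tallest: an upright steel cylinder 34 mm in diameter and 56 mm tall overall with a dark collar at its foot, straight-sided up to 44 mm, then a cone (the shoulder) coloured green, seen as a ring of that colour from above, narrowing to a black nose 18 mm in diameter; 0.07 to 0.24 kg. Origin: centre of its underside; z points up along it
- blue_objective: loose microscope objective, the tallest: an upright steel cylinder 34 mm in diameter and 66 mm tall overall with a dark collar at its foot, straight-sided up to 54 mm, then a cone (the shoulder) coloured blue, seen as a ring of that colour from above, narrowing to a black nose 18 mm in diameter; 0.07 to 0.24 kg. Origin: centre of its underside; z points up along it
- pad1: one of four identical fixed black rubber pads, 54 mm in diameter, 2 mm thick, in a straight row 80 mm apart on a fixed aluminium rail (400 mm long, 64 mm wide, top 15 mm above the table). Its number says nothing about its place in the row. Origin: centre of its underside, 15 mm above the table (its top is at 17 mm); x points across the rail, y along it
- pad2: one of four identical fixed black rubber pads, 54 mm in diameter, 2 mm thick, in a straight row 80 mm apart on a fixed aluminium rail (400 mm long, 64 mm wide, top 15 mm above the table). Its number says nothing about its place in the row. Origin: centre of its underside, 15 mm above the table (its top is at 17 mm); x points across the rail, y along it
- pad3: one of four identical fixed black rubber pads, 54 mm in diameter, 2 mm thick, in a straight row 80 mm apart on a fixed aluminium rail (400 mm long, 64 mm wide, top 15 mm above the table). Its number says nothing about its place in the row. Origin: centre of its underside, 15 mm above the table (its top is at 17 mm); x points across the rail, y along it
- pad4: one of four identical fixed black rubber pads, 54 mm in diameter, 2 mm thick, in a straight row 80 mm apart on a fixed aluminium rail (400 mm long, 64 mm wide, top 15 mm above the table). Its number says nothing about its place in the row. Origin: centre of its underside, 15 mm above the table (its top is at 17 mm); x points across the rail, y along it
- yellow_stop: fixed yellow block on one end of the rail (either end; a grey block of the same size is at the other), 50 mm across the rail, 24 mm along it, 25 mm high. The pads' centres are 60, 140, 220 and 300 mm from its centre. Origin: centre of its underside, 15 mm above the table; y points along the rail
- eyepiece: loose all-black eyepiece with a round glass top, among the objectives, not to be moved: 40 mm tall, 29 mm in diameter below, 40 mm in its upper 14 mm. Origin: centre of its underside; z up. A small white bottle with a grey cap (28 mm across, 55 mm high) and a flat glass dish (37 mm across, 11 mm high) stand in the same group, all at least 70 mm apart, centre to centre

How it is judged:
By the outcome, as a careful person would: the job done as asked, in the order asked, and still so for the second after the job is handed in, with the robot touching nothing.
It also fails if it takes over 90 s, if anything falls off the work surface, if the arm or the gripper's body presses on something with over 40 N, if the wrist force passes 120 N, or if a joint passes its speed limit or range.

ROBOT

A 6-joint arm with a two-finger parallel gripper is mounted at the origin on the work surface. World frame = base frame: x ahead of the robot, y to its left, z up, the work surface at z = 0. Lengths are in m, angles in rad, forces in N, time in s.
With the tool pointing down it reaches from about 0.25 to 0.775 m from the base axis. Payload 4 kg.
Tool frame: the origin (TCP) lies on the centre line of the jaws, within the pads' length; the fingertips stand 19 mm ahead of it and the grasp point (between the pads) is the TCP; x points along the fingers, z is the direction in which the jaws open and shut, and the axes are right-handed (so a half turn about x gives the same grasp; the last joint's range is limited). The gripper opens to 94 mm and grips with 3 to 60 N. Pads are 16 mm wide; open, the fingers measure 119 mm over their backs; the gripper's body (75 mm by 177 mm) begins 78 mm behind the grasp point.
Start: joints at [-1.283, 0.087, 1.371, -0, 1.684, -0.103], TCP at [0.21, -0.509, 0.225] pointing down, gripper open.
Joint ranges: [-3.1, 3.1], [-0.76, 2.03], [0.27, 2.55], [-1.08, 4.22], [0.17, 2.65], [-2.57, 2.57]. Speed limits (rad/s): [2.79, 2.79, 3.14, 3.14, 3.14, 3.14].

INTERFACE

Orientations are given as [roll, pitch, yaw] about the fixed x, y, z axes, in that order (R = Rz(yaw) Ry(pitch) Rx(roll)).
In Python, from bench import robot, snapshot, camera_params gives the robot as it stands.
- The arm moves only by the tool step_arm, never from a script. Its argument "motion" is text: rows parted by semicolons, each of 7 numbers parted by spaces: the opening in per cent of the stroke, from 0 (shut) to 100 (fully open), then the shift along the tool's x, y, z in cm, then the turn, a rotation vector about the tool's x, y, z in rad. A call has 1 to 20 rows; each row shifts and turns the commanded pose from where the row before left it, along the tool's axes as they then stand; what a row does not reach is not made up. A row lasts 1/12 s, in which the tool goes at most 41.7 mm and 7.16 degrees, less where a joint would pass 70% of its speed; a pose out of reach is approached as far as the arm can. A call with a gripper value outside its range is refused whole. The fingers move at their own pace and stop on an object; the grip force is fixed at half the most. Time passes only in rows, so rows that do not move let the fingers close. It gives the time, the measured TCP pose, the force and the opening at its end, in the units of the state.
- robot.get_obs(): the state, without advancing time (a new reading comes with each control period).
- snapshot(name): name is "side" or "top"; returns the picture (420x560x3 uint8, red, green, blue); there is no depth.
- camera_params(name): a dict with "fx", "fy", "cx", "cy" (pixels), "D" ([k1, k2, p1, p2, k3] as OpenCV has them; the pictures are not rectified), "R" (3x3) and "t" (3): a world point X has camera coordinates R X + t. Camera axes: x right, y down, z forward; pixel columns grow to the right and rows downward; lengths in m; the calibration is good to about 2 mm. A picture is of the moment at which its call begins. camera_params takes no time and is no camera call.
- robot.close_job(): hands the job in, once; it reports no verdict.
The state is a dict: "time": time; "joint_positions": joint angles; "qvel": joint speeds; "joint_torque": joint torques, N m; "tool_pos": TCP position; "ee_rot": TCP orientation; "wrist_force": force on the tool from outside, world axes, zero at the start; "wrist_torque": the same for the moment, N m; "width": finger opening in m.
Only numpy, scipy, OpenCV 4.12 (cv2) and the standard library are available. Lean on these libraries where they do the work, as an engineer would, in place of code of your own. Each camera call takes 0.05 s, during which the arm holds its last target.

## Working session

There is one attempt and no reset: what is moved stays moved. The work goes in short steps, Python scripts to look and compute and a tool call to move; the robot and the scene stay as the last step left them, time stands still between calls to the robot, and variables do not carry over. Pictures are saved under pics/ and viewed, and the job is handed in when it is done.

Besides the shell and the picture viewer there is one more tool, called after "Call:" in YAML: its name, and indented under it one key for each argument. step_arm: Moves the arm, as the interface text tells. Its arguments: {"type":"object","properties":{"motion":{"type":"string"}},"required":["motion"]}

```bash
mkdir -p pics; ls; python3 - <<'E'
from bench import robot, snapshot, camera_params
import cv2
for n in ("top","side"):
    im=snapshot(n); cv2.imwrite(f"pics/{n}0.png",im[:,:,::-1]); p=camera_params(n)
    print(n,{k:(v.tolist() if hasattr(v,'tolist') else v) for k,v in p.items()})
print(robot.get_obs())
E
```

```text
pics
top {'fx': 486.3823042930049, 'fy': 486.3823042930049, 'cx': 272.99356835588196, 'cy': 206.20334757170176, 'D': [-0.15441496317580178, 0.0, 0.0, 0.0, 0.0], 'R': [[0.001348772857112844, -0.9999326818393792, 0.01152443496606053], [-0.981931355130768, -0.003505118911231394, -0.1892049892377892], [0.18923264682087418, -0.01106100948942596, -0.9818699809273331]], 't': [-0.008188285387940692, 0.5357437867972787, 0.8853225225353256]}
side {'fx': 443.9577429069303, 'fy': 443.9577429069303, 'cx': 276.2672755378949, 'cy': 213.1603996534818, 'D': [-0.0160407756014206, 0.0, 0.0, 0.0, 0.0], 'R': [[0.9969870698048686, -0.07500875718391976, 0.019760288146335896], [-0.0398505335651035, -0.7138620276000096, -0.6991515862281799], [0.06654861092824567, 0.6962576332770272, -0.71470035013773]], 't': [-0.5349752430358813, 0.036334263986921106, 0.9362401912663253]}
{'time': 0.1, 'joint_positions': array([-1.28311066e+00,  8.79205680e-02,  1.37205894e+00,  5.07813123e-06,
        1.68359810e+00, -1.03074608e-01]), 'qvel': array([ 0.00101797, -0.00132239, -0.00397713,  0.0010353 , -0.00088017,
        0.0009692 ]), 'joint_torque': array([ 1.65254241e-03, -3.41252339e+01, -3.03301728e+01,  7.20374845e-02,
        3.04434844e-02, -1.10146188e-04]), 'tool_pos': array([ 0.20937515, -0.50811299,  0.22342202]), 'ee_rot': array([3.03597544, 1.56881136, 1.85593995]), 'wrist_force': array([-0.25283218, -0.82460703, -1.11939709]), 'wrist_torque': array([0.02867774, 0.01216406, 0.05590131]), 'width': 0.09383314698208527}
```

View pics/top0.png

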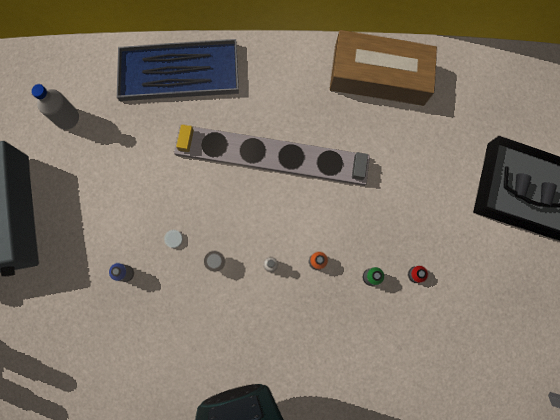

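View pics/side0.png

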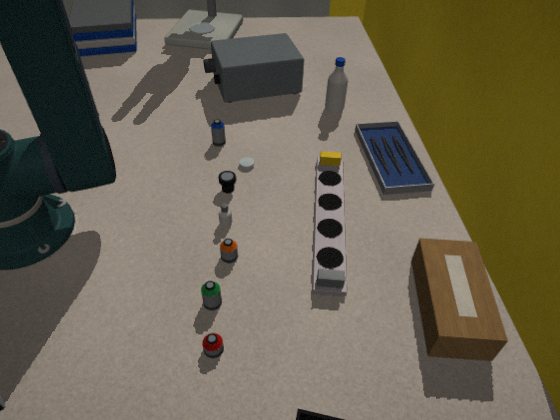

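The top view shows the yellow block at px (184,138), with the pads running right to about (330,163). Blue is at (119,272), orange at (318,260), green at (373,276) and red at (418,274); the eyepiece is at (214,261). Both views agree on this layout. Next I'll measure the positions.

```bash
cat > h.py <<'E'
import numpy as np, cv2
from scipy.spatial.transform import Rotation as Rn
from bench import robot, snapshot, camera_params
def cam(n):
    p=camera_params(n); K=np.array([[p['fx'],0,p['cx']],[0,p['fy'],p['cy']],[0,0,1.]])
    return K,np.array(p['D'],float),np.array(p['R']),np.array(p['t'])
def ray(n,uv,z):
    K,D,R,t=cam(n); q=cv2.undistortPoints(np.array([[uv]],float),K,D)[0,0]
    d=R.T@np.array([q[0],q[1],1]); c=-R.T@t
    return c+d*(z-c[2])/d[2]
HS=dict(red=.036,orange=.046,green=.056,blue=.066)
def mask(im,c):
    h=cv2.cvtColor(im,cv2.COLOR_RGB2HSV).astype(int); H,S,V=h[...,0],h[...,1],h[...,2]
    m={'red':((H<5)|(H>172))&(S>150)&(V>70),'orange':(H>=6)&(H<=15)&(S>160)&(V>100),'green':(H>45)&(H<85)&(S>120)&(V>50),
       'blue':(H>105)&(H<128)&(S>110)&(V>45),'yellow':(H>=18)&(H<=32)&(S>150)&(V>130)}[c]
    return m.astype(np.uint8)
def blobs(im,c,amin=15,amax=700):
    cs,_=cv2.findContours(mask(im,c),cv2.RETR_EXTERNAL,cv2.CHAIN_APPROX_NONE); out=[]
    for k in cs:
        hu=cv2.convexHull(k); a=cv2.contourArea(hu)
        if amin<a<amax:
            M=cv2.moments(hu); out.append((round(M['m10']/M['m00'],1),round(M['m01']/M['m00'],1),round(a)))
    return out
def rot(o): return Rn.from_euler('xyz',o['ee_rot'])
def move(target,o=None):
    "shift in tool axes, cm, from measured pose to target"
    o=o or robot.get_obs(); return np.round(rot(o).inv().apply(np.array(target)-o['tool_pos'])*100,2)
E
python3 - <<'E'
from h import *
for n in ("top","side"):
    im=snapshot(n)
    for c in HS:
        for b in blobs(im,c): print(n,c,b,ray(n,b[:2],HS[c]-.009).round(4))
    for b in blobs(im,'yellow',15,2000): print(n,'yellow',b,ray(n,b[:2],.04).round(4))
    # dark pads
    g=(im.max(2)<55).astype(np.uint8)
    cs,_=cv2.findContours(g,cv2.RETR_EXTERNAL,cv2.CHAIN_APPROX_NONE)
    for k in cs:
        a=cv2.contourArea(k)
        if 250<a<1000 and len(k)>5:
            e=cv2.fitEllipse(k); print(n,'dark',np.round(e[0],1),np.round(e[1],1),a,ray(n,e[0],.017).round(4))
o=robot.get_obs(); print(rot(o).as_matrix().round(3))
E
```

```text
top red (418.4, 273.5, 177) [ 0.4068 -0.293   0.027 ]
top orange (317.7, 259.8, 178) [ 0.4339 -0.0931  0.037 ]
top green (374.9, 275.7, 201) [ 0.4024 -0.2013  0.047 ]
top blue (115.3, 270.6, 140) [0.4093 0.2919 0.057 ]
top blue (37.5, 90.0, 105) [0.7818 0.4888 0.057 ]
top yellow (183.5, 136.2, 224) [0.6811 0.1738 0.04  ]
top dark [329.7 162.5] [23.3 24.4] 445.5 [ 0.6338 -0.123   0.017 ]
top dark [290.9 156.4] [23.4 24.2] 443.0 [ 0.6461 -0.0438  0.017 ]
top dark [253.5 149.7] [21.1 24. ] 334.5 [0.66   0.0328 0.017 ]
top dark [213.7 144.2] [22.8 24.4] 434.5 [0.6716 0.1148 0.017 ]
top dark [ 63.8 113.2] [25.8 27.8] 276.5 [0.7439 0.4417 0.017 ]
top dark [176.7  94.9] [  3.3 159.2] 306.0 [0.7816 0.1969 0.017 ]
top dark [173.7  82.4] [ 6.5 65.6] 318.0 [0.8105 0.2048 0.017 ]
top dark [383.2  91.2] [ 13.4 137. ] 996.0 [ 0.7933 -0.2424  0.017 ]
top dark [174.8  69.9] [ 6.6 65.8] 317.0 [0.84   0.2041 0.017 ]
top dark [174.   57.5] [ 6.8 63.2] 318.0 [0.8698 0.2077 0.017 ]
top dark [88.3 34.3] [70.8 96.6] 704.5 [0.9335 0.4075 0.017 ]
side red (212.2, 342.1, 240) [ 0.4069 -0.2983  0.027 ]
side orange (230.2, 246.6, 82) [ 0.4378 -0.1014  0.037 ]
side green (210.3, 289.0, 187) [ 0.4029 -0.2059  0.047 ]
side blue (217.1, 124.9, 65) [0.4069 0.2848 0.057 ]
side blue (339.8, 61.5, 64) [0.7786 0.6094 0.057 ]
side blue (108.1, 49.2, 438) [0.0552 0.7197 0.057 ]
side yellow (330.3, 154.2, 98) [0.68   0.1736 0.04  ]
side dark [329.4 257.5] [19.7 25. ] 385.5 [ 0.6325 -0.1241  0.017 ]
side dark [329.5 227.8] [17.5 23.6] 321.0 [ 0.6454 -0.045   0.017 ]
side dark [329.5 201.5] [15.2 21.8] 259.0 [0.6581 0.034  0.017 ]
[[-0.     0.925  0.381]
 [ 0.001  0.381 -0.925]
 [-1.     0.    -0.001]]
```

```bash
python3 - <<'E'
from h import *
rows=[]
for n,P in (("top",[(418,274),(318,260),(374,276),(119,272)]),("side",[(213,345),(229,250),(211,295),(218,131)])):
    im=cv2.imread(f"pics/{n}0.png")
    rows.append(np.hstack([cv2.resize(im[y-20:y+20,x-20:x+20],(200,200),interpolation=0) for x,y in P]))
cv2.imwrite("pics/crop.png",np.vstack(rows))
E
```

```text
(no output)
```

View pics/crop.png

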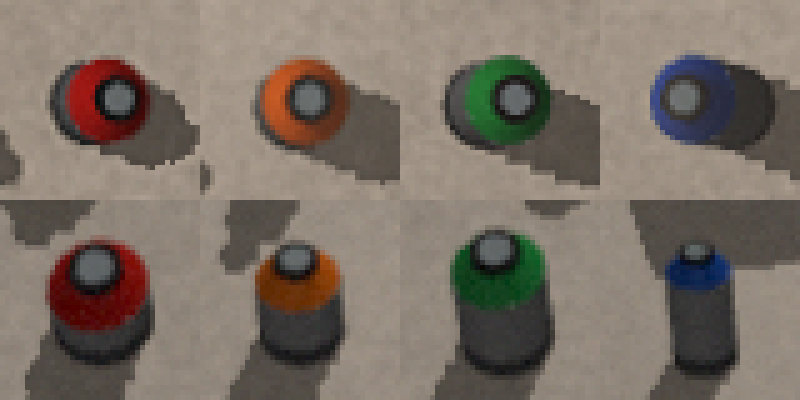

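The crops show the grey nose tips clearly in both views, so I'll take positions from the nose centres at known height.

```bash
python3 - <<'E'
from h import *
P=dict(red=[(421.3,273.1),(211.5,337.9)],orange=[(319.5,259.1),(227.9,241.5)],green=[(376.9,275.3),(209.7,284.1)],blue=[(115.3,270.9),(216.9,120.5)])
for c in P: print(c,[ray(n,P[c][i],HS[c]).round(4)[:2] for i,n in enumerate(("top","side"))])
a=ray("top",(214,261),.04);b=ray("side",(228,176),.04);print("eyep",a,b)
print("bottle",ray("top",(270,264),.055),"dish",ray("top",(174,239),.011))
o=robot.get_obs()
v=np.array([.9873,-.1595,0])  # across rail
x=np.array([0,0,-1.])
for s in (1,-1):
    z=s*v; R=np.c_[x,np.cross(z,x),z]; r=(rot(o).inv()*Rn.from_matrix(R)).as_rotvec(); print(s,r.round(4),np.c_[x,np.cross(z,x),z].round(3).tolist())
E
```

```text
red [array([ 0.407 , -0.2961]), array([ 0.4064, -0.2955])]
orange [array([ 0.4345, -0.0957]), array([ 0.4339, -0.0958])]
green [array([ 0.4027, -0.2032]), array([ 0.4025, -0.2017])]
blue [array([0.4082, 0.289 ]), array([0.407 , 0.2909])]
eyep [0.43077201 0.10570533 0.04      ] [0.43356765 0.10601818 0.04      ]
bottle [ 0.42444153 -0.0013587   0.055     ] dish [0.47622699 0.18992065 0.011     ]
1 [-1.0199e+00 -1.1000e-03 -8.0000e-04] [[0.0, 0.16, 0.987], [0.0, 0.987, -0.16], [-1.0, 0.0, 0.0]]
-1 [ 2.1217e+00 -1.0000e-03  1.3000e-03] [[0.0, -0.16, -0.987], [0.0, -0.987, 0.16], [-1.0, -0.0, -0.0]]
```

Call:
step_arm:
  motion: "100 0 0 0 -0.11 0 0;100 0 0 0 -0.11 0 0;100 0 0 0 -0.11 0 0;100 0 0 0 -0.11 0 0;100 0 0 0 -0.11 0 0;100 0 0 0 -0.11 0 0;100 0 0 0 -0.11 0 0;100 0 0 0 -0.11 0 0;100 0 0 0 -0.11 0 0;100 0 0 0 -0.03 0 0;100 0 0 0 0 0 0"

```text
time: 1.12
tool_pos: [0.2095, -0.5084, 0.2242]
ee_rot: [2.002, 1.57, 1.842]
wrist_force: [-0.1, 0.3, -0.1]
width: 0.0938
```

```bash
cat > g.py <<'E'
import sys
from h import *
o=robot.get_obs(); t=[float(a) for a in sys.argv[1:4]]
v=np.array([.9873,-.1595,0]);x=np.array([0,0,-1.]); R=np.c_[x,np.cross(v,x),v]
print('t',round(o['time'],2),'shift cm',move(t,o),'turn',(rot(o).inv()*Rn.from_matrix(R)).as_rotvec().round(3),'pos',o['tool_pos'].round(4),'w',round(o['width'],4),'F',o['wrist_force'].round(1),'q',o['joint_positions'].round(2))
E
python3 g.py .4067 -.2958 .115
```

```text
t 1.12 shift cm [10.93 24.12 16.1 ] turn [ 0.001 -0.    -0.   ] pos [ 0.2095 -0.5084  0.2242] w 0.0938 F [-0.1  0.3 -0.1] q [-1.28  0.09  1.37  0.    1.68 -1.12]
```

Call:
step_arm:
  motion: "100 0.9 2 1.34 0 0 0;100 0.9 2 1.34 0 0 0;100 0.9 2 1.34 0 0 0;100 0.9 2 1.34 0 0 0;100 0.9 2 1.34 0 0 0;100 0.9 2 1.34 0 0 0;100 0.9 2 1.34 0 0 0;100 0.9 2 1.34 0 0 0;100 0.9 2 1.34 0 0 0;100 0.9 2 1.34 0 0 0;100 0.9 2 1.34 0 0 0;100 1 2.1 1.36 0 0 0;100 0 0 0 0 0 0;100 0 0 0 0 0 0;100 0 0 0 0 0 0"

```text
time: 2.37
tool_pos: [0.4067, -0.2967, 0.1158]
ee_rot: [-1.662, 1.57, -1.822]
wrist_force: [-1.3, -0.5, 0.3]
width: 0.0943
```

```bash
python3 g.py .4067 -.2958 .022; python3 - <<'E'
from h import *
for n in ("top","side"): cv2.imwrite(f"pics/{n}1.png",snapshot(n)[:,:,::-1])
E
```

```text
t 2.37 shift cm [ 9.38  0.1  -0.01] turn [-0.    -0.     0.001] pos [ 0.4067 -0.2967  0.1158] w 0.0943 F [-1.3 -0.5  0.3] q [-0.74  0.03  1.65 -0.    1.46 -0.58]
```

View pics/side1.png

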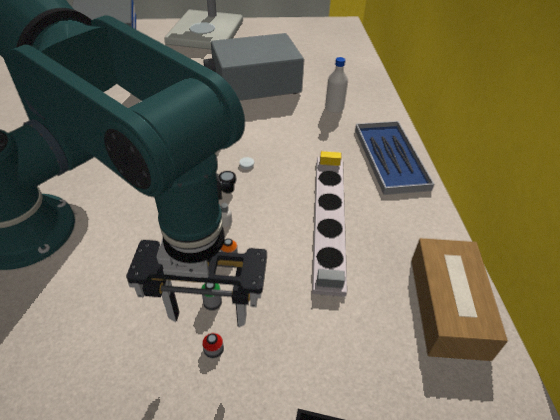

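The side view shows the jaws straddling across x, with the fingertips at px (175,305) and (240,310) over the red objective at (213,345). I'll descend and close.

Call:
step_arm:
  motion: "100 1.5 0.1 0 0 0 0;100 1.5 0 0 0 0 0;100 1.5 0 0 0 0 0;100 1.5 0 0 0 0 0;100 1.2 0 0 0 0 0;100 1 0 0 0 0 0;100 0.7 0 0 0 0 0;100 0.4 0 0 0 0 0;100 0 0 0 0 0 0;60 0 0 0 0 0 0;50 0 0 0 0 0 0;45 0 0 0 0 0 0;40 0 0 0 0 0 0"

```text
time: 3.55
tool_pos: [0.4074, -0.2956, 0.0232]
ee_rot: [-0.646, 1.569, -0.805]
wrist_force: [-0.3, 1.1, 0.8]
width: 0.0706
```

Call:
step_arm:
  motion: "38 0 0 0 0 0 0;36 0 0 0 0 0 0;34 0 0 0 0 0 0;30 0 0 0 0 0 0;25 0 0 0 0 0 0;20 0 0 0 0 0 0;20 0 0 0 0 0 0;20 0 0 0 0 0 0"

```text
time: 4.22
tool_pos: [0.407, -0.2953, 0.0225]
ee_rot: [-0.434, 1.571, -0.594]
wrist_force: [0.5, -0.4, -0.4]
width: 0.0333
```

```bash
python3 g.py .4067 -.2958 .022; python3 - <<'E'
from h import *
for n in ("side",): cv2.imwrite(f"pics/{n}2.png",snapshot(n)[:,:,::-1][150:390,80:360].repeat(2,0).repeat(2,1))
E
```

```text
t 4.22 shift cm [ 0.05 -0.06 -0.03] turn [0. 0. 0.] pos [ 0.407  -0.2953  0.0225] w 0.0333 F [ 0.5 -0.4 -0.4] q [-0.74  0.12  1.76  0.    1.27 -0.58]
```

View pics/side2.png

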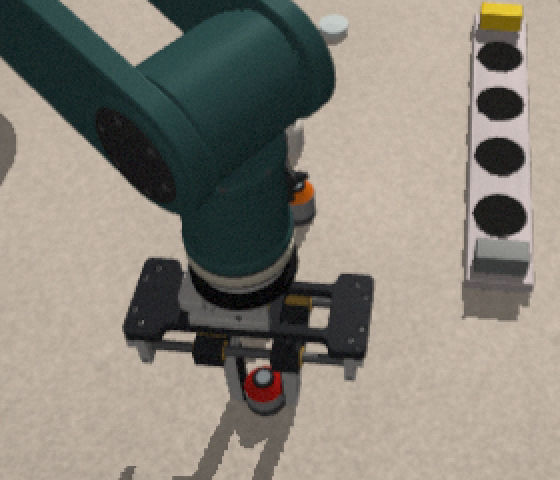

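The side view shows red upright between the fingers at crop px (264,385), width 33 mm. I'll lift it and carry it to the pad beside the yellow block.

Call:
step_arm:
  motion: "20 -0.5 0 0 0 0 0;20 -1.5 0 0 0 0 0;20 -2 0 0 0 0 0;20 -2 0 0 0 0 0;20 -1.5 0 0 0 0 0;20 -1.25 0 0 0 0 0;20 0 0 0 0 0 0"

```text
time: 4.85
tool_pos: [0.4085, -0.2966, 0.1135]
ee_rot: [-0.593, 1.564, -0.753]
wrist_force: [-0.3, 0.7, 0.0]
width: 0.0329
```

Call:
step_arm:
  motion: "20 0 0.9 0.4 0 0 0;20 0 1.8 0.8 0 0 0;20 0 2.6 1.15 0 0 0;20 0 2.6 1.15 0 0 0;20 0 2.6 1.15 0 0 0;20 0 2.6 1.15 0 0 0;20 0 2.6 1.15 0 0 0;20 0 2.6 1.15 0 0 0;20 0 2.6 1.15 0 0 0;20 0 2.6 1.15 0 0 0;20 0 2.6 1.15 0 0 0;20 0 2.6 1.15 0 0 0;20 0 2.6 1.15 0 0 0;20 0 2.6 1.15 0 0 0;20 0 2.6 1.15 0 0 0;20 0 2.6 1.15 0 0 0;20 0 2.6 1.15 0 0 0;20 0 2.6 1.15 0 0 0;20 0 1.6 0.7 0 0 0;20 0 0.7 0.3 0 0 0"

```text
time: 6.52
tool_pos: [0.6842, 0.1353, 0.1072]
ee_rot: [3.117, 1.567, 2.96]
wrist_force: [-1.0, 0.2, -1.8]
width: 0.0333
```

Call:
step_arm:
  motion: "20 0 0 0 0 0 0;20 0 0 0 0 0 0;20 0 0 0 0 0 0"

```text
time: 6.77
tool_pos: [0.6838, 0.1309, 0.1093]
ee_rot: [-2.544, 1.569, -2.705]
wrist_force: [0.3, -0.4, -0.5]
width: 0.0331
```

```bash
python3 g.py .6713 .1138 .040; python3 - <<'E'
from h import *
for n in ("side",): cv2.imwrite(f"pics/{n}3.png",snapshot(n)[:,:,::-1])
E
```

```text
t 6.77 shift cm [ 6.93 -1.88 -0.95] turn [-0.001 -0.002  0.001] pos [0.6838 0.1309 0.1093] w 0.0331 F [ 0.3 -0.4 -0.5] q [ 0.11  0.46  1.14 -0.    1.54  0.27]
```

View pics/side3.png

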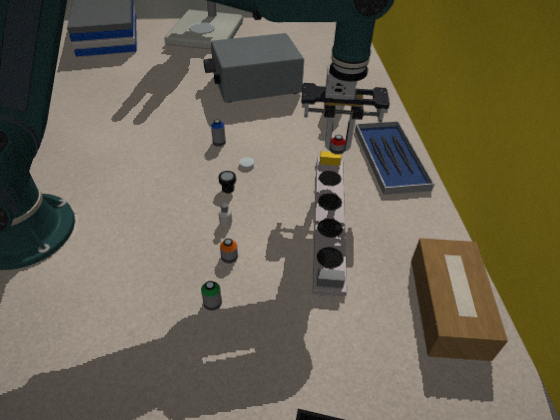

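Red is held, with its nose at px (338,140), beyond the pad. I'll correct and lower it.

Call:
step_arm:
  motion: "20 0 -1 -0.5 0 0 0;20 0 -0.88 -0.45 0 0 0;20 1 0 0 0 0 0;20 1.5 0 0 0 0 0;20 1.5 0 0 0 0 0;20 1 0 0 0 0 0;20 0 0 0 0 0 0;20 0 0 0 0 0 0;20 0 0 0 0 0 0"

```text
time: 7.57
tool_pos: [0.6727, 0.1148, 0.0606]
ee_rot: [0.208, 1.57, 0.047]
wrist_force: [-0.1, 0.4, -1.2]
width: 0.0331
```

```bash
python3 g.py .6713 .1138 .040; python3 - <<'E'
from h import *
for n in ("side",): cv2.imwrite(f"pics/{n}4.png",snapshot(n)[:,:,::-1][60:300,220:500].repeat(2,0).repeat(2,1))
E
```

```text
t 7.57 shift cm [ 2.06 -0.13 -0.13] turn [ 0.     0.001 -0.   ] pos [0.6727 0.1148 0.0606] w 0.0331 F [-0.1  0.4 -1.2] q [ 0.09  0.45  1.25 -0.    1.44  0.25]
```

View pics/side4.png

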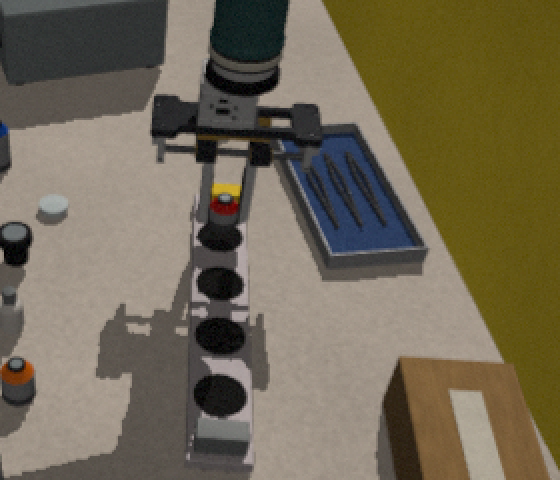

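Red hangs above the first pad, with its nose at crop px (225,200) and the yellow block behind it. I'll lower the rest of the way.

Call:
step_arm:
  motion: "20 0.7 -0.13 -0.13 0 0 0;20 0.6 0 0 0 0 0;20 0.4 0 0 0 0 0;20 0.2 0 0 0 0 0;20 0.1 0 0 0 0 0;20 0 0 0 0 0 0;20 0 0 0 0 0 0;20 0 0 0 0 0 0"

```text
time: 8.28
tool_pos: [0.6709, 0.1138, 0.04]
ee_rot: [0.04, 1.57, -0.12]
wrist_force: [0.2, 0.6, -0.9]
width: 0.0333
```

```bash
python3 g.py .6713 .1138 .0395
```

```text
t 8.28 shift cm [0.05 0.   0.04] turn [ 0.  0. -0.] pos [0.6709 0.1138 0.04  ] w 0.0333 F [ 0.2  0.6 -0.9] q [ 0.08  0.47  1.27 -0.    1.4   0.24]
```

Call:
step_arm:
  motion: "20 0.06 0 0 0 0 0;20 0 0 0 0 0 0;40 0 0 0 0 0 0;45 0 0 0 0 0 0;55 0 0 0 0 0 0;70 0 0 0 0 0 0;70 0 0 0 0 0 0;70 -1 0 0 0 0 0;70 -2 0 0 0 0 0;70 -2.5 0 0 0 0 0;70 -2.5 0 0 0 0 0;70 0 0 0 0 0 0;70 0 0 0 0 0 0"

```text
time: 9.37
tool_pos: [0.6723, 0.1139, 0.1228]
ee_rot: [0.23, 1.565, 0.07]
wrist_force: [-0.1, 0.8, -0.4]
width: 0.0655
```

```bash
python3 g.py .4342 -.0957 .115;python3 - <<'E'
from h import *
for n in ("side",): cv2.imwrite(f"pics/{n}5.png",snapshot(n)[:,:,::-1][60:300,220:500].repeat(2,0).repeat(2,1))
E
```

```text
t 9.37 shift cm [  0.63 -24.49 -20.17] turn [ 0.     0.006 -0.001] pos [0.6723 0.1139 0.1228] w 0.0655 F [-0.1  0.8 -0.4] q [ 0.08  0.41  1.18 -0.    1.55  0.24]
```

View pics/side5.png

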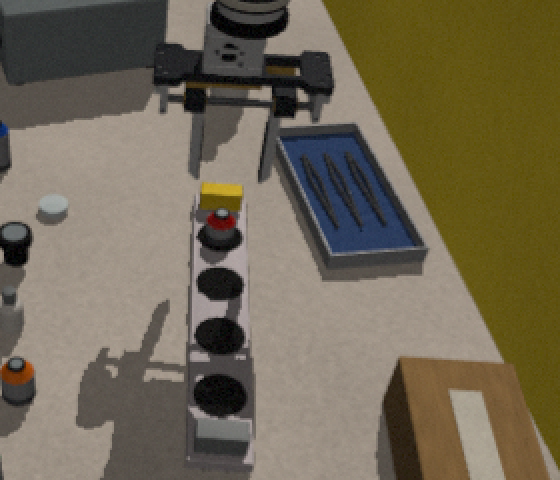

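Red stands upright in the middle of the pad next to yellow, at crop px (221,232). Orange is next.

Call:
step_arm:
  motion: "90 0 -1 -0.8 0 0 0;90 0 -2 -1.65 0 0 0;90 0 -2 -1.65 0 0 0;90 0 -2 -1.65 0 0 0;90 0 -2 -1.65 0 0 0;90 0 -2 -1.65 0 0 0;90 0 -2 -1.65 0 0 0;90 0 -2 -1.65 0 0 0;90 0 -2 -1.65 0 0 0;90 0 -2 -1.65 0 0 0;90 0 -2 -1.65 0 0 0;90 0 -2 -1.65 0 0 0;90 0.4 -1.49 -1.22 0 0 0;90 0 0 0 0 0 0;90 0 0 0 0 0 0;90 0 0 0 0 0 0"

```text
time: 10.75
tool_pos: [0.4326, -0.0953, 0.1146]
ee_rot: [2.558, 1.569, 2.398]
wrist_force: [-1.1, 0.1, 1.2]
width: 0.0844
```

```bash
python3 g.py .4342 -.0957 .027
```

```text
t 10.75 shift cm [ 8.76 -0.02  0.17] turn [ 0.    -0.001 -0.001] pos [ 0.4326 -0.0953  0.1146] w 0.0844 F [-1.1  0.1  1.2] q [-0.35 -0.1   1.78  0.    1.47 -0.19]
```

Call:
step_arm:
  motion: "90 1.5 0 0.17 0 0 0;90 1.5 0 0 0 0 0;90 1.5 0 0 0 0 0;90 1.5 0 0 0 0 0;90 1.2 0 0 0 0 0;90 0.9 0 0 0 0 0;90 0.5 0 0 0 0 0;90 0.15 0 0 0 0 0;70 0 0 0 0 0 0;60 0 0 0 0 0 0;50 0 0 0 0 0 0;45 0 0 0 0 0 0;40 0 0 0 0 0 0;37 0 0 0 0 0 0;34 0 0 0 0 0 0;30 0 0 0 0 0 0;25 0 0 0 0 0 0;20 0 0 0 0 0 0;20 0 0 0 0 0 0;20 0 0 0 0 0 0"

```text
time: 12.42
tool_pos: [0.4344, -0.0962, 0.028]
ee_rot: [-0.742, 1.571, -0.902]
wrist_force: [-0.6, -0.4, 1.6]
width: 0.0335
```

```bash
python3 g.py .4342 -.0957 .027
```

```text
t 12.42 shift cm [ 0.1   0.05 -0.02] turn [0. 0. 0.] pos [ 0.4344 -0.0962  0.028 ] w 0.0335 F [-0.6 -0.4  1.6] q [-0.35 -0.02  1.88 -0.    1.28 -0.19]
```

Call:
step_arm:
  motion: "20 -0.5 0 0 0 0 0;20 -1.5 0 0 0 0 0;20 -2 0 0 0 0 0;20 -2 0 0 0 0 0;20 -1.5 0 0 0 0 0;20 -1 0 0 0 0 0;20 -0.2 0 0 0 0 0;20 0 0.7 0.8 0 0 0;20 0 1.4 1.7 0 0 0;20 0 1.8 2.2 0 0 0;20 0 1.8 2.2 0 0 0;20 0 1.8 2.2 0 0 0;20 0 1.8 2.2 0 0 0;20 0 1.8 2.2 0 0 0;20 0 1.8 2.2 0 0 0;20 0 1.8 2.2 0 0 0;20 0 1.2 1.5 0 0 0;20 0 0.6 0.7 0 0 0;20 0 0 0 0 0 0;20 0 0 0 0 0 0"

```text
time: 14.08
tool_pos: [0.6582, 0.035, 0.1131]
ee_rot: [-2.878, 1.567, -3.038]
wrist_force: [-0.8, -0.2, -0.3]
width: 0.0332
```

```bash
python3 g.py .6585 .0345 .045
```

```text
t 14.08 shift cm [ 6.81 -0.03  0.06] turn [ 0.001 -0.003  0.001] pos [0.6582 0.035  0.1131] w 0.0332 F [-0.8 -0.2 -0.3] q [-0.03  0.37  1.25 -0.    1.52  0.13]
```

Call:
step_arm:
  motion: "20 0.8 0 0 0 0 0;20 1.3 0 0 0 0 0;20 1.3 0 0 0 0 0;20 1.2 0 0 0 0 0;20 0.8 0 0 0 0 0;20 0.4 0 0 0 0 0;20 0.3 0 0 0 0 0;20 0 0 0 0 0 0;20 0 0 0 0 0 0;20 0 0 0 0 0 0"

```text
time: 14.92
tool_pos: [0.6597, 0.0348, 0.0548]
ee_rot: [0.078, 1.569, -0.082]
wrist_force: [-0.1, 0.3, -0.6]
width: 0.0332
```

```bash
python3 g.py .6585 .0345 .045;python3 - <<'E'
from h import *
for n in ("side",): cv2.imwrite(f"pics/{n}6.png",snapshot(n)[:,:,::-1][60:300,220:500].repeat(2,0).repeat(2,1))
E
```

```text
t 14.92 shift cm [ 0.98 -0.04 -0.11] turn [ 0.     0.002 -0.   ] pos [0.6597 0.0348 0.0548] w 0.0332 F [-0.1  0.3 -0.6] q [-0.03  0.41  1.32 -0.    1.41  0.13]
```

View pics/side6.png

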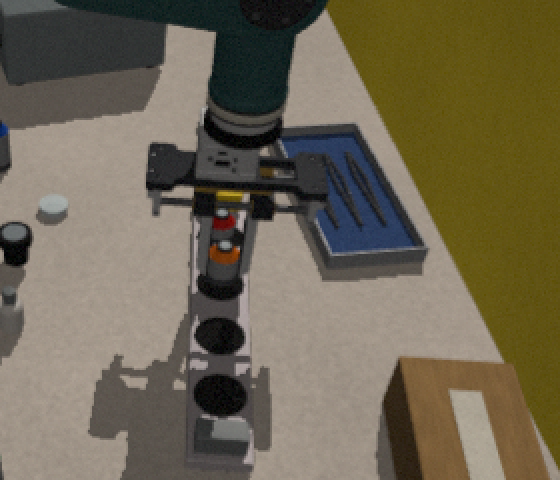

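Orange is upright just above the second pad at crop px (223,260), with red untouched behind it. I'll lower and release.

Call:
step_arm:
  motion: "20 0.4 0 -0.1 0 0 0;20 0.3 0 0 0 0 0;20 0.2 0 0 0 0 0;20 0.1 0 0 0 0 0;20 0 0 0 0 0 0;20 0 0 0 0 0 0"

```text
time: 15.47
tool_pos: [0.6579, 0.035, 0.045]
ee_rot: [-1.304, 1.571, -1.464]
wrist_force: [-3.2, 0.0, 5.4]
width: 0.0339
```

```bash
python3 g.py .6585 .0345 .045
```

```text
t 15.47 shift cm [ 0.   -0.04  0.07] turn [0. 0. 0.] pos [0.6579 0.035  0.045 ] w 0.0339 F [-3.2  0.   5.4] q [-0.03  0.42  1.33 -0.    1.4   0.13]
```

Contact at 5 N, so it is seated. I'll release.

Call:
step_arm:
  motion: "40 0 0 0 0 0 0;45 0 0 0 0 0 0;55 0 0 0 0 0 0;70 0 0 0 0 0 0;70 0 0 0 0 0 0;70 -1 0 0 0 0 0;70 -2 0 0 0 0 0;70 -2.5 0 0 0 0 0;70 -2.5 0 0 0 0 0;70 0 0 0 0 0 0;70 0 0 0 0 0 0"

```text
time: 16.38
tool_pos: [0.6596, 0.0349, 0.1271]
ee_rot: [0.113, 1.565, -0.047]
wrist_force: [-0.1, -0.0, -1.0]
width: 0.0658
```

```bash
python3 g.py .4026 -.2024 .125;python3 - <<'E'
from h import *
for n in ("side",): cv2.imwrite(f"pics/{n}7.png",snapshot(n)[:,:,::-1][60:300,220:500].repeat(2,0).repeat(2,1))
E
```

```text
t 16.38 shift cm [  0.06 -27.52 -21.59] turn [ 0.     0.006 -0.001] pos [0.6596 0.0349 0.1271] w 0.0658 F [-0.1 -0.  -1. ] q [-0.03  0.36  1.23 -0.    1.54  0.13]
```

View pics/side7.png

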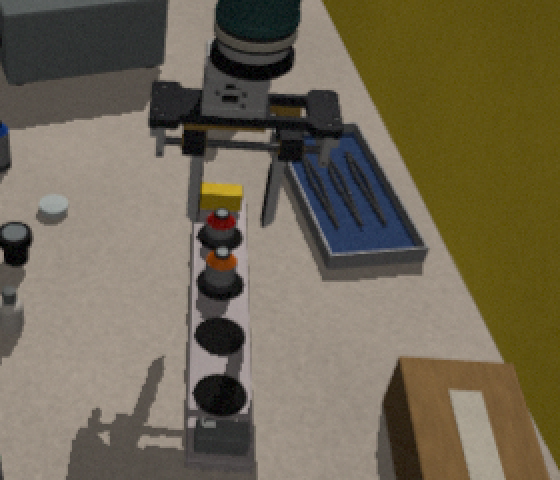

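Red and orange both stand centred on their pads, at crop px (221,230) and (221,275). Now green.

Call:
step_arm:
  motion: "90 0 -1 -0.8 0 0 0;90 0 -2.1 -1.65 0 0 0;90 0 -2.1 -1.65 0 0 0;90 0 -2.1 -1.65 0 0 0;90 0 -2.1 -1.65 0 0 0;90 0 -2.1 -1.65 0 0 0;90 0 -2.1 -1.65 0 0 0;90 0 -2.1 -1.65 0 0 0;90 0 -2.1 -1.65 0 0 0;90 0 -2.1 -1.65 0 0 0;90 0 -2.1 -1.65 0 0 0;90 0 -2.1 -1.65 0 0 0;90 0 -2.1 -1.65 0 0 0;90 0 -1.3 -1 0 0 0;90 0 0 0 0 0 0;90 0 0 0 0 0 0;90 0 0 0 0 0 0"

```text
time: 17.85
tool_pos: [0.401, -0.2014, 0.123]
ee_rot: [2.357, 1.569, 2.197]
wrist_force: [0.1, 0.6, 0.2]
width: 0.0845
```

```bash
python3 g.py .4026 -.2024 .032
```

```text
t 17.85 shift cm [ 9.1  -0.08  0.19] turn [ 0.    -0.001 -0.001] pos [ 0.401  -0.2014  0.123 ] w 0.0845 F [0.1 0.6 0.2] q [-0.59 -0.1   1.76  0.    1.48 -0.43]
```

Call:
step_arm:
  motion: "90 1.5 -0.05 0.19 0 0 0;90 1.5 0 0 0 0 0;90 1.5 0 0 0 0 0;90 1.5 0 0 0 0 0;90 1.3 0 0 0 0 0;90 1 0 0 0 0 0;90 0.6 0 0 0 0 0;90 0.2 0 0 0 0 0;70 0 0 0 0 0 0;60 0 0 0 0 0 0;50 0 0 0 0 0 0;45 0 0 0 0 0 0;40 0 0 0 0 0 0;37 0 0 0 0 0 0;34 0 0 0 0 0 0;30 0 0 0 0 0 0;25 0 0 0 0 0 0;20 0 0 0 0 0 0;20 0 0 0 0 0 0;20 0 0 0 0 0 0"

```text
time: 19.52
tool_pos: [0.4029, -0.203, 0.033]
ee_rot: [-0.607, 1.57, -0.767]
wrist_force: [-0.2, -0.0, 0.3]
width: 0.0333
```

```bash
python3 g.py .4026 -.2024 .032
```

```text
t 19.52 shift cm [ 0.1   0.06 -0.04] turn [0. 0. 0.] pos [ 0.4029 -0.203   0.033 ] w 0.0333 F [-0.2 -0.   0.3] q [-0.59 -0.01  1.86 -0.    1.29 -0.43]
```

Call:
step_arm:
  motion: "20 -0.5 0 0 0 0 0;20 -1.5 0 0 0 0 0;20 -2 0 0 0 0 0;20 -2 0 0 0 0 0;20 -1.5 0 0 0 0 0;20 -1.2 0 0 0 0 0;20 -0.8 0 0 0 0 0;20 0 0.8 0.9 0 0 0;20 0 1.7 1.8 0 0 0;20 0 2 2.2 0 0 0;20 0 2 2.2 0 0 0;20 0 2 2.2 0 0 0;20 0 2 2.2 0 0 0;20 0 2 2.2 0 0 0;20 0 2 2.2 0 0 0;20 0 2 2.2 0 0 0;20 0 1.7 2 0 0 0;20 0 1.2 1.3 0 0 0;20 0 0 0 0 0 0;20 0 0 0 0 0 0"

```text
time: 21.18
tool_pos: [0.6447, -0.0442, 0.1256]
ee_rot: [-3.075, 1.567, 3.05]
wrist_force: [-0.3, -0.2, -1.5]
width: 0.0335
```

```bash
python3 g.py .6457 -.045 .050
```

```text
t 21.18 shift cm [ 7.56 -0.06  0.14] turn [ 0.002 -0.004  0.   ] pos [ 0.6447 -0.0442  0.1256] w 0.0335 F [-0.3 -0.2 -1.5] q [-0.16  0.34  1.27 -0.    1.54  0.  ]
```

Call:
step_arm:
  motion: "20 0.8 0 0 0 0 0;20 1.4 0 0 0 0 0;20 1.4 0 0 0 0 0;20 1.3 0 0 0 0 0;20 0.8 0 0 0 0 0;20 0.5 0 0 0 0 0;20 0.4 0 0 0 0 0;20 0 0 0 0 0 0;20 0 0 0 0 0 0;20 0 0 0 0 0 0"

```text
time: 22.02
tool_pos: [0.6455, -0.0456, 0.0629]
ee_rot: [-0.025, 1.569, -0.185]
wrist_force: [-0.5, 0.5, -2.3]
width: 0.033
```

```bash
python3 g.py .6457 -.045 .050;python3 - <<'E'
from h import *
for n in ("side",): cv2.imwrite(f"pics/{n}8.png",snapshot(n)[:,:,::-1][60:300,220:500].repeat(2,0).repeat(2,1))
E
```

```text
t 22.02 shift cm [1.29 0.06 0.  ] turn [0.    0.002 0.   ] pos [ 0.6455 -0.0456  0.0629] w 0.033 F [-0.5  0.5 -2.3] q [-0.16  0.38  1.35 -0.    1.42  0.  ]
```

View pics/side8.png

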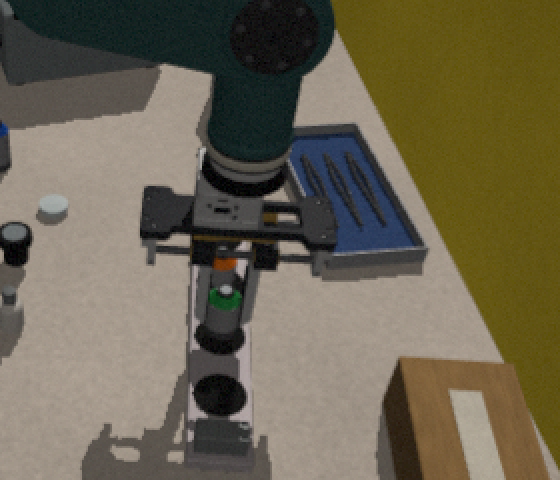

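Green is upright over the third pad at crop px (223,310). I'll lower it.

Call:
step_arm:
  motion: "20 0.5 0 0 0 0 0;20 0.4 0 0 0 0 0;20 0.2 0 0 0 0 0;20 0.15 0 0 0 0 0;20 0.05 0 0 0 0 0;20 0 0 0 0 0 0;20 0 0 0 0 0 0"

```text
time: 22.65
tool_pos: [0.6446, -0.0454, 0.0501]
ee_rot: [-2.904, 1.57, -3.063]
wrist_force: [-3.8, 0.5, 4.9]
width: 0.0334
```

```bash
python3 g.py .6457 -.045 .050
```

```text
t 22.65 shift cm [0.01 0.06 0.1 ] turn [ 0. -0.  0.] pos [ 0.6446 -0.0454  0.0501] w 0.0334 F [-3.8  0.5  4.9] q [-0.16  0.39  1.36 -0.    1.4   0.  ]
```

Call:
step_arm:
  motion: "40 0 0 0 0 0 0;45 0 0 0 0 0 0;55 0 0 0 0 0 0;70 0 0 0 0 0 0;70 0 0 0 0 0 0;70 -1 0 0 0 0 0;70 -2 0 0 0 0 0;70 -2.5 0 0 0 0 0;70 -2.5 0 0 0 0 0;70 0 0 0 0 0 0;70 0 0 0 0 0 0"

```text
time: 23.57
tool_pos: [0.6464, -0.0457, 0.132]
ee_rot: [-0.009, 1.565, -0.169]
wrist_force: [0.2, 0.8, 0.6]
width: 0.066
```

```bash
python3 g.py .4076 .290 .135;python3 - <<'E'
from h import *
for n in ("side",): cv2.imwrite(f"pics/{n}9.png",snapshot(n)[:,:,::-1][60:300,180:460].repeat(2,0).repeat(2,1))
E
```

```text
t 23.57 shift cm [ -0.47  29.34 -28.93] turn [0.    0.006 0.   ] pos [ 0.6464 -0.0457  0.132 ] w 0.066 F [0.2 0.8 0.6] q [-0.16  0.33  1.26 -0.    1.54  0.  ]
```

View pics/side9.png

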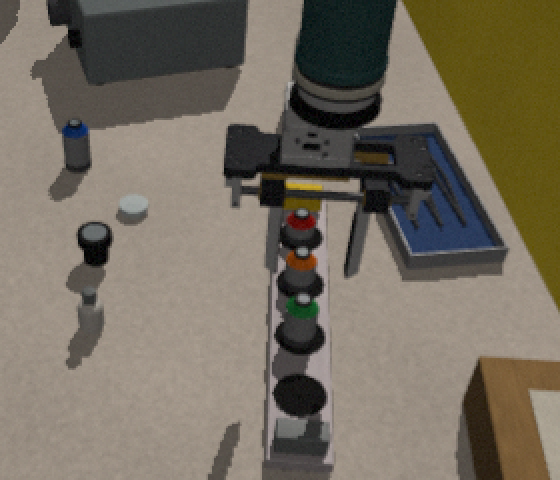

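Three stand in order, and blue is still at crop px (76,145). I'll check the clearance to the grey box near blue before going.

```bash
python3 - <<'E'
from h import *
for p in ((38,265),(20,145),(0,275)): print(ray("top",p,0.)[:2].round(3),ray("top",p,.1)[:2].round(3))
for p in ((221,97),(213,45),(301,88)): print('s',ray("side",p,0.)[:2].round(3),ray("side",p,.1)[:2].round(3))
E
```

```text
[0.421 0.476] [0.414 0.428]
[0.679 0.544] [0.646 0.488]
[0.398 0.561] [0.394 0.504]
s [0.41  0.513] [0.419 0.345]
s [0.378 0.86 ] [0.391 0.643]
s [0.655 0.554] [0.629 0.381]
```

Call:
step_arm:
  motion: "90 -0.3 0.9 -0.9 0 0 0;90 -0.2 1.8 -1.8 0 0 0;90 0 2 -2 0 0 0;90 0 2 -2 0 0 0;90 0 2 -2 0 0 0;90 0 2 -2 0 0 0;90 0 2 -2 0 0 0;90 0 2 -2 0 0 0;90 0 2 -2 0 0 0;90 0 2 -2 0 0 0;90 0 2 -2 0 0 0;90 0 2 -2 0 0 0;90 0 0 0 0 0 0"

```text
time: 24.7
tool_pos: [0.4524, 0.2181, 0.1321]
ee_rot: [3.093, 1.566, 2.938]
wrist_force: [0.5, 0.3, 0.3]
width: 0.0844
```

```bash
python3 g.py .4076 .290 .135
```

```text
t 24.7 shift cm [-0.26  6.41 -5.54] turn [ 0.005 -0.005 -0.   ] pos [0.4524 0.2181 0.1321] w 0.0844 F [0.5 0.3 0.3] q [0.33 0.02 1.62 0.   1.5  0.49]
```

Call:
step_arm:
  motion: "90 0 2 -1.8 0 0 0;90 0 2 -1.8 0 0 0;90 0 1.5 -1.3 0 0 0;90 0 0.9 -0.6 0 0 0;90 0 0 0 0 0 0;90 0 0 0 0 0 0;90 0 0 0 0 0 0"

```text
time: 25.28
tool_pos: [0.4132, 0.2858, 0.1334]
ee_rot: [-1.732, 1.57, -1.893]
wrist_force: [0.2, -0.8, -0.4]
width: 0.0844
```

```bash
python3 g.py .4076 .290 .040
```

```text
t 25.28 shift cm [ 9.34  0.34 -0.62] turn [-0.001 -0.     0.001] pos [0.4132 0.2858 0.1334] w 0.0844 F [ 0.2 -0.8 -0.4] q [ 0.49  0.02  1.62 -0.    1.5   0.65]
```

Call:
step_arm:
  motion: "90 0 0.34 -0.62 0 0 0;90 1.5 0 0 0 0 0;90 1.5 0 0 0 0 0;90 1.5 0 0 0 0 0;90 1.5 0 0 0 0 0;90 1.3 0 0 0 0 0;90 1 0 0 0 0 0;90 0.7 0 0 0 0 0;90 0.4 0 0 0 0 0;70 0 0 0 0 0 0;60 0 0 0 0 0 0;50 0 0 0 0 0 0;45 0 0 0 0 0 0;40 0 0 0 0 0 0;37 0 0 0 0 0 0;34 0 0 0 0 0 0;30 0 0 0 0 0 0;25 0 0 0 0 0 0;20 0 0 0 0 0 0;20 0 0 0 0 0 0"

```text
time: 26.95
tool_pos: [0.4077, 0.2911, 0.0401]
ee_rot: [0.253, 1.57, 0.093]
wrist_force: [0.6, -0.4, 0.5]
width: 0.0333
```

```bash
python3 g.py .4076 .290 .040;python3 - <<'E'
from h import *
for n in ("side",): cv2.imwrite(f"pics/{n}10.png",snapshot(n)[:,:,::-1][60:300,120:400].repeat(2,0).repeat(2,1))
E
```

```text
t 26.95 shift cm [ 0.01 -0.11  0.01] turn [ 0.     0.001 -0.   ] pos [0.4077 0.2911 0.0401] w 0.0333 F [ 0.6 -0.4  0.5] q [ 0.51  0.09  1.74 -0.    1.31  0.67]
```

View pics/side10.png

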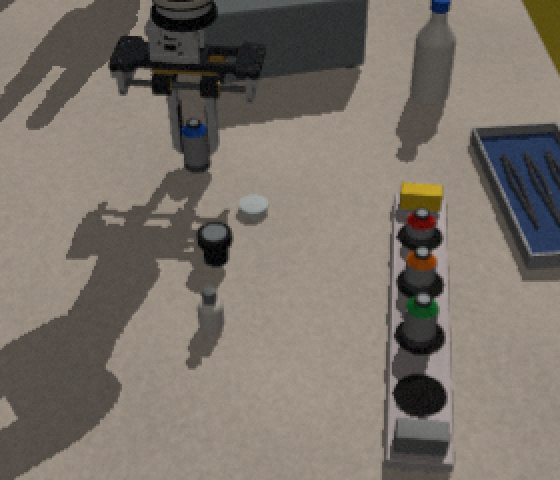

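Blue is gripped at crop px (196,145) and the eyepiece is untouched. I'll lift it high and carry it to the last pad.

Call:
step_arm:
  motion: "20 -0.5 0 0 0 0 0;20 -1.5 0 0 0 0 0;20 -2 0 0 0 0 0;20 -2.2 0 0 0 0 0;20 -2.2 0 0 0 0 0;20 -1.8 0 0 0 0 0;20 -1.2 0 0 0 0 0;20 -0.6 0 0 0 0 0;20 0 0 0 0 0 0"

```text
time: 27.75
tool_pos: [0.4077, 0.2913, 0.161]
ee_rot: [0.693, 1.569, 0.534]
wrist_force: [0.2, 0.7, -2.0]
width: 0.0333
```

Call:
step_arm:
  motion: "20 0 -0.9 0.7 0 0 0;20 0 -2 1.55 0 0 0;20 0 -2 1.55 0 0 0;20 0 -2 1.55 0 0 0;20 0 -2 1.55 0 0 0;20 0 -2 1.55 0 0 0;20 0 -2 1.55 0 0 0;20 0 -2 1.55 0 0 0;20 0 -2 1.55 0 0 0;20 0 -2 1.55 0 0 0;20 0 -2 1.55 0 0 0;20 0 -2 1.55 0 0 0;20 0 -2 1.55 0 0 0;20 0 -2 1.55 0 0 0;20 0 -2 1.55 0 0 0;20 0 -2 1.55 0 0 0;20 0 -2 1.55 0 0 0;20 0 -2 1.55 0 0 0;20 0 -1.5 1.1 0 0 0;20 0 -0.8 0.7 0 0 0"

```text
time: 29.42
tool_pos: [0.6322, -0.1252, 0.157]
ee_rot: [-2.978, 1.566, -3.141]
wrist_force: [-0.6, 0.5, -2.7]
width: 0.0334
```

Call:
step_arm:
  motion: "20 0 0 0 0 0 0;20 0 0 0 0 0 0;20 0 0 0 0 0 0"

```text
time: 29.67
tool_pos: [0.6322, -0.1213, 0.1591]
ee_rot: [2.782, 1.569, 2.622]
wrist_force: [0.0, -0.4, -1.0]
width: 0.0333
```

```bash
python3 g.py .633 -.1228 .0575
```

```text
t 29.67 shift cm [10.16 -0.15  0.13] turn [ 0.001 -0.002 -0.001] pos [ 0.6322 -0.1213  0.1591] w 0.0333 F [ 0.  -0.4 -1. ] q [-0.28  0.32  1.23  0.    1.6  -0.12]
```

Call:
step_arm:
  motion: "20 0.8 -0.15 0.05 0 0 0;20 1.4 0 0 0 0 0;20 1.5 0 0 0 0 0;20 1.5 0 0 0 0 0;20 1.5 0 0 0 0 0;20 1.2 0 0 0 0 0;20 0.6 0 0 0 0 0;20 0.4 0 0 0 0 0;20 0 0 0 0 0 0;20 0 0 0 0 0 0;20 0 0 0 0 0 0"

```text
time: 30.58
tool_pos: [0.6338, -0.1239, 0.0721]
ee_rot: [-0.146, 1.569, -0.306]
wrist_force: [0.3, 0.4, -1.9]
width: 0.0332
```

```bash
python3 g.py .633 -.1228 .0575;python3 - <<'E'
from h import *
for n in ("side",): cv2.imwrite(f"pics/{n}11.png",snapshot(n)[:,:,::-1][60:300,220:500].repeat(2,0).repeat(2,1))
E
```

```text
t 30.58 shift cm [ 1.46  0.09 -0.1 ] turn [0.    0.002 0.   ] pos [ 0.6338 -0.1239  0.0721] w 0.0332 F [ 0.3  0.4 -1.9] q [-0.28  0.37  1.34 -0.    1.43 -0.12]
```

View pics/side11.png

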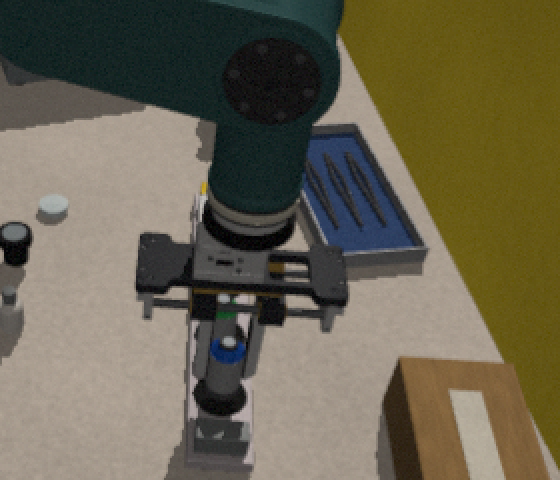

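Blue is upright above the last pad at crop px (226,365). I'll lower it.

Call:
step_arm:
  motion: "20 0.5 0.05 0 0 0 0;20 0.4 0 0 0 0 0;20 0.3 0 0 0 0 0;20 0.2 0 0 0 0 0;20 0.06 0 0 0 0 0;20 0 0 0 0 0 0;20 0 0 0 0 0 0"

```text
time: 31.22
tool_pos: [0.6329, -0.1232, 0.0571]
ee_rot: [-2.885, 1.57, -3.045]
wrist_force: [-3.5, 0.5, 4.6]
width: 0.0335
```

```bash
python3 g.py .633 -.1228 .057
```

```text
t 31.22 shift cm [0.01 0.04 0.  ] turn [ 0. -0.  0.] pos [ 0.6329 -0.1232  0.0571] w 0.0335 F [-3.5  0.5  4.6] q [-0.28  0.38  1.36 -0.    1.41 -0.12]
```

Seated at 4.6 N. I'll release, rise and back away so both cameras can see.

Call:
step_arm:
  motion: "40 0 0 0 0 0 0;45 0 0 0 0 0 0;55 0 0 0 0 0 0;70 0 0 0 0 0 0;70 0 0 0 0 0 0;70 -1 0 0 0 0 0;70 -2 0 0 0 0 0;70 -2.5 0 0 0 0 0;70 -2.5 0 0 0 0 0;70 -2 0 0 0 0 0;70 0 0 0 0 0 0"

```text
time: 32.13
tool_pos: [0.6361, -0.124, 0.1634]
ee_rot: [-0.12, 1.559, -0.28]
wrist_force: [0.4, 0.6, 0.9]
width: 0.0662
```

Call:
step_arm:
  motion: "70 -0.5 -1 -1.8 0 0 0;70 -0.5 -1 -2 0 0 0;70 0 -1 -2 0 0 0;70 0 -1 -2 0 0 0;70 0 -1 -2 0 0 0;70 0 -1 -2 0 0 0;70 0 -1 -2 0 0 0;70 0 -1 -2 0 0 0;70 0 -1 -2 0 0 0;70 0 -1 -2 0 0 0;70 0 -1 -2 0 0 0;70 0 0 0 0 0 0;70 0 0 0 0 0 0;70 0 0 0 0 0 0"

```text
time: 33.3
tool_pos: [0.4009, -0.1969, 0.166]
ee_rot: [0.739, 1.57, 0.579]
wrist_force: [-0.0, 0.1, 0.2]
width: 0.0658
```

```bash
python3 - <<'E'
from h import *
for n in ("side","top"): cv2.imwrite(f"pics/{n}12.png",snapshot(n)[:,:,::-1])
T=cv2.imread("pics/top12.png");S=cv2.imread("pics/side12.png")
a=T[110:210,160:400];b=S[130:310,230:430]
cv2.imwrite("pics/fin.png",np.hstack([cv2.resize(a,None,fx=2,fy=2,interpolation=0)[:200], np.zeros((200,10,3),np.uint8)]))
cv2.imwrite("pics/finS.png",cv2.resize(b,None,fx=3,fy=3,interpolation=0));cv2.imwrite("pics/finT.png",cv2.resize(a,None,fx=3.3,fy=3.3,interpolation=0))
E
```

```text
(no output)
```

View pics/finT.png

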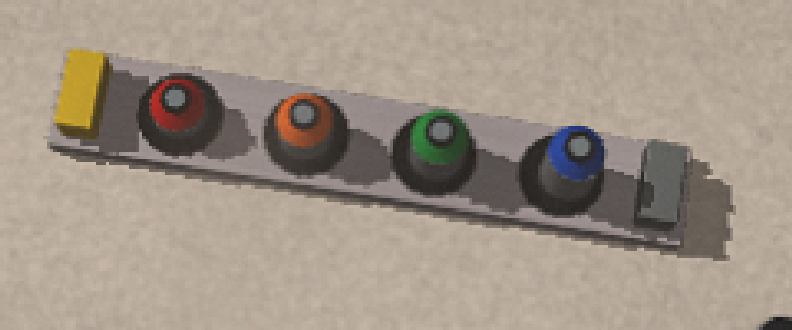

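View pics/finS.png

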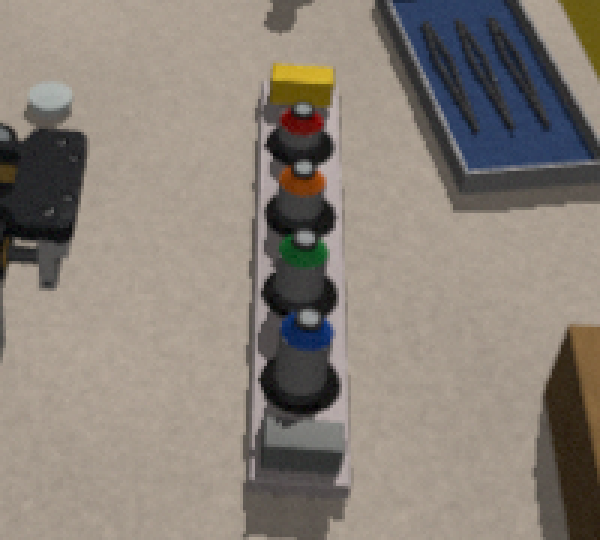

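View pics/side12.png

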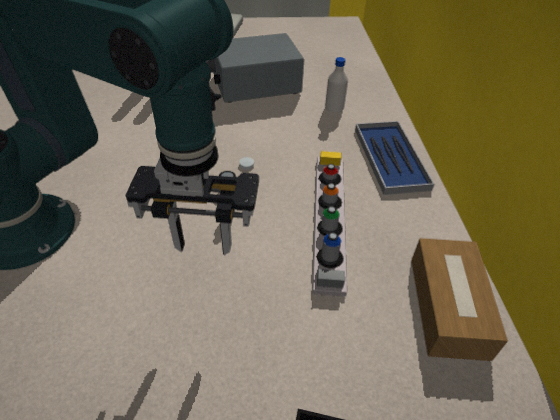

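All four stand upright on their pads. Top crop noses are at px (175,98), (303,114), (440,131) and (580,147). I'll compute the final positions numerically and compare the bystanders with the first picture.

```bash
python3 - <<'E'
from h import *
P=dict(red=[(212.5,139.2),(330.2,166.2)],orange=[(251.3,144),(330.2,185.5)],green=[(292.8,149.2),(330.8,208.8)],blue=[(335.3,154),(332.2,235.5)])
pad=dict(red=(.6713,.1138),orange=(.6585,.0347),green=(.6457,-.0444),blue=(.633,-.1236))
for c in P: print(c,[((ray(n,P[c][i],HS[c]+.017)[:2]-pad[c])*1000).round(1).tolist() for i,n in enumerate(("top","side"))],'mm')
a=cv2.imread("pics/top0.png");b=cv2.imread("pics/top12.png")
cv2.imwrite("pics/cmp.png",cv2.resize(np.hstack([a[215:295,150:290],b[215:295,150:290]]),None,fx=2.8,fy=2.8,interpolation=0))
print(robot.get_obs()['time'])
E
```

```text
red [[-1.1, -0.6], [-2.7, -0.7]] mm
orange [[-1.4, 1.1], [-3.4, 1.8]] mm
green [[-2.0, -0.3], [-3.4, 0.3]] mm
blue [[-1.4, -1.8], [-2.2, -0.7]] mm
33.4
```

View pics/cmp.png

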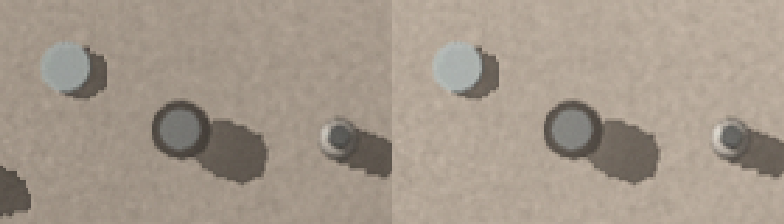

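Offsets are within about 4 mm, and the dish, eyepiece and bottle haven't moved. Handing in.

```bash
python3 -c "
from bench import robot
print(robot.close_job())"
```

```text
the job is handed in; nothing more can be done
None
```

All four objectives are on the storage rail in height order: red next to the yellow block, then orange, green and blue at the far end. I handed the job in at about 33 s.

- **Upright and centred:** in the last pictures, with the gripper well clear, all four stand upright. Nose centres read 1–3 mm from their pad centres in the top view. The side view gives 2–4 mm. Both put every objective slightly towards the robot, and the two views differ by up to about 2 mm, which is what the calibration allows.
- **Nothing else moved:** the eyepiece, bottle and dish look the same in the last top picture as in the first.
- **Forces:** the highest wrist force I read was about 7 N, while setting the objectives down. These were readings at the end of each move, not a continuous record.
- **Failed checks:** none. When carrying red, my first move overshot the pad by about 2 cm while still in the air, and I corrected it before lowering.

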